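Fit the drill template on the jig's twin pins and bolt it down

TASK

Pick up the drill template and hang it on the cube jig so that both spring pins come up through its two end holes and it lies fully home, flat on the four rest posts; the pins' setting along the jig is not known, so feel for them gently and never force the template against the jig. Then slide the jig's bolt fully home over the template's edge, let go, and leave the drum, the timer and the spare cube where they stand.

Things in the scene. Friction and masses are not known exactly. Their poses are not given: they have to be found in the camera images.
- template: Loose drill template, about 0.35 kg (varies): aluminium plate 70 (x) x 190 (y) x 8 mm (z), two round 13 mm through holes at x = 0, y = -55 and +55 mm, two small 9 mm drill holes, a steel bridge handle on top. Same after a half turn about z. Origin: centre of the plate's underside. It starts flat on the worktop.
- handle (a point): Middle of the template's handle bar, 40 mm above the plate's underside. The bar runs along the template's x: 64 mm long, 12 mm wide (y), 14 mm high, on two posts 10 mm thick at x = -25 and +25 mm, with 25 mm free between bar and plate. Take it from above, fingers closing along y.
- jig: Fixed aluminium jig holding a 50 mm mortar cube (top at z = 65 mm). Origin on the worktop under the cube's middle, z up, y along the row of two pins. Base 14 mm thick, x -105 to +55, y -105 to +105 mm. The bolt tower stands at x -98 to -50, y -54 to -22 mm, up to z = 91 mm. The template goes on with its y along the jig's y, either way round.
- rest_plane (a point): Fixed jig point at x = y = 0, z = 68 mm: level of the tops of its four rest posts (10 mm thick, x = +-26.5, y = +-34 mm), on which the template's underside lies when home. The pins are rigid sideways (up to 60 N) but each is sprung vertically: starts to sink at 2.4 N, 0.4 N more per mm, hard stop 12 mm down; a sunken pin springs up into a hole that comes over it.
- pins_middle (a point): Fixed point of the jig at x = y = 0, z = 94 mm, the level of the free pin tips. Two upright steel pins, 10 mm thick, tips bevelled 1.5 mm to 7.6 mm, stand at jig x = 0, 110 mm apart along y on a common carrier, which is clamped anywhere from -13 to +13 mm off this point along y: NOT reported, must be seen or felt. The template goes home wherever they are.
- bolt (a joint): Travel of the jig's flat steel bolt, m: 0 to 0.003 = drawn back (start), 0.022 = fully home (end stop). Slides along the jig's +x, friction about 2.5 N. Nose 16 mm wide at jig y = -38 mm, underside at z = 78.5 mm, 2.5 mm above a home template's top; nose end at jig x = -47 mm drawn back, -25 mm home, 10 mm over the template's edge.
- bolt_knob (a point): Top of the bolt's round upright knob, on its axis, z = 122.5 mm. Knob 12 mm thick (15 mm at the top), 35 mm tall above the bolt's top face (z = 87.5 mm). Moves with the bolt; at jig x = -86 mm when drawn back. Can be pushed along +x from behind with shut fingers, or gripped.
- steel_drum: Bystander: dark solid steel drum, 49 mm wide, 37 mm high; origin centre of its underside.
- timer: Bystander: white lab timer 62 x 62 x 20 mm; origin centre of its underside.
- spare_cube: Bystander: loose grey mortar cube, 50 mm; origin centre of its underside.
- analytical_balance: Fixed analytical balance with a glass case, standing between the template's place (to its right) and the jig (to its left). Solid: the case is 210 mm wide, 302 mm high, its front glass 70 mm nearer the robot than this origin (middle of the underside); a low console 80 mm high runs 100 mm farther forward. Carry the template round its front or over it.

How it is judged (in metres and radians):
On the way:
1. the template is home on the rest posts with both pins through it, the bolt still drawn back (z of template in the frame of jig between 0.065 and 0.0705 m and x of template in the frame of jig between -0.005 and 0.005 m and horizontal distance between template and jig below 0.02 m and angle between the y axis of template and the y axis of jig, either way round below 0.06 rad and angle between template's own z axis and vertical below 0.035 rad and value of joint bolt below 0.008 m), for 0.2 s.
At the end, for the whole second after the job is handed in: Template at rest on the rest posts, both pins through its end holes (underside 65 to 70.5 mm up, within 2 degrees of level, within 5 mm of the jig's middle across and 20 mm overall, y axes within 0.06 rad), and the bolt at least 17 mm forward over its edge (z of template in the frame of jig between 0.065 and 0.0705 m and x of template in the frame of jig between -0.005 and 0.005 m and horizontal distance between template and jig below 0.02 m and angle between the y axis of template and the y axis of jig, either way round below 0.06 rad and angle between template's own z axis and vertical below 0.035 rad and linear speed of template below 0.02 m/s and value of joint bolt above 0.017 m); the robot touches nothing.
It fails at once if the template is forced against the jig (over 35 N between them) (contact force between template and jig above 35 N).
It fails at once if a bystander (drum, timer or spare cube) is moved by more than 30 mm (distance of any of steel_drum, timer, spare_cube from where it was at the start of the episode above 0.03 m).
It also fails if it takes over 64 s, if anything falls off the work surface, if the arm or the gripper's body presses on something with over 40 N, if the wrist force passes 120 N, or if a joint passes its speed limit or range.

ROBOT

A 6-joint arm with a two-finger parallel gripper is mounted at the origin on a cart in front of the work surface, level with it; the furniture and walls round the work are solid. World frame = base frame: x ahead of the robot, y to its left, z up, the work surface at z = 0. Lengths are in mm, angles in rad, forces in N, time in s.
With the tool pointing down it reaches from about 350 to 975 mm from the base axis. Payload 4.9 kg.
Tool frame: the origin (TCP) lies at the very end of the fingers, on their centre line; the grasp point (between the pads) lies ctrl.pinch_z behind it (ctrl.pinch_z is the distance from the TCP to the grasp point, in mm); z points along the fingers, y is the line along which they close (so a half turn about z gives the same grasp; the last joint's range is limited). The gripper opens to 85 mm and grips with 20 to 120 N. Pads are 22 mm wide; open, the fingers measure 114 mm over their backs; the gripper's body (76 mm by 85 mm) begins 54 mm behind the grasp point. The pads swing forward as they close: fully open they stand 13 mm farther back than shut.
Start: joints at [-1.29, 0.053, 1.613, -0, 1.476, -0.119], TCP at [243.264, -575.694, 231.304] pointing down, gripper open.
Joint ranges: [-3.01, 3.01], [-1.01, 2.22], [0.06, 2.58], [-1.02, 4.17], [0.09, 2.62], [-3.14, 3.14]. Speed limits (rad/s): [2.57, 2.57, 3.14, 3.14, 3.14, 3.14].

INTERFACE

Orientations are given as [roll, pitch, yaw] about the fixed x, y, z axes, in that order (R = Rz(yaw) Ry(pitch) Rx(roll)).
In Python, from bench import ctrl gives the robot as it stands.
- The arm moves only by the shell command python3 -m creep 'ROWS' [FORCE]. ROWS is text: rows parted by semicolons, each of 7 numbers parted by spaces: the shift along the tool's x, y, z each as a share of 200 mm, from -1 to 1, then the turn, a rotation vector about the tool's x, y, z each as a share of 60 degrees, from -1 to 1, then the opening, from 0 (shut) to 1 (fully open). A call has 1 to 5 rows; each row is the pose to reach, as a shift and turn from the pose commanded when the call began, along the tool's axes at that moment; what a row does not reach only later rows make up. A row lasts 1/8 s, in which the tool goes at most 62.5 mm and 10.7 degrees, less where a joint would pass 70% of its speed; a pose out of reach is approached as far as the arm can. A call with a number of a shift or a turn outside -1 to 1 is refused whole. A call with a gripper value outside its range is refused whole. The fingers move at their own pace and stop on an object; FORCE is the grip in N (left out, the last holds). Time passes only in rows, so rows that repeat a pose let the fingers close. It gives the time, the measured TCP pose, the force, the opening and the grip force at its end, in the units of the state.
- ctrl.read_state(): the state, without advancing time (a new reading comes with each control period).
- ctrl.capture(name): name is "scene" or "top"; returns a dict with "img" (420x560x3 uint8, red, green, blue), "intrinsics" (3x3 intrinsics, pixels), "k1" (the pictures are not rectified: a ray, as slopes to the right and down, at radius r is drawn at 1 + k1 r^2 times it, then the intrinsics apply), "rvec" (rotation vector, rad) and "tvec" (3), from world to camera coordinates, as OpenCV has them. Camera axes: x right, y down, z forward; pixel columns grow to the right and rows downward; lengths in mm; the calibration is good to about 2 mm. A picture is of the moment at which its call begins. There is no depth.
- ctrl.hand_in(): hands the job in; it is judged then, once.
The state is a dict: "t": time; "q": joint angles; "qvel": joint speeds; "effort": joint torques, N m; "tcp_pos": TCP position; "orientation": TCP orientation; "wrist_force": force on the tool from outside, world axes, zero at the start; "ft_torque": the same for the moment, N m; "width": opening from 0.0 (shut) to 1.0 (fully open); "grasp_force": force on a finger pad.
Only numpy, scipy, OpenCV 4.12 (cv2) and the standard library are available. Lean on these libraries where they do the work, as an engineer would, in place of code of your own. Each camera call takes 0.05 s, during which the arm holds its last target. There are 200 camera calls.

## Working session

There is one attempt and no reset: what is moved stays moved. The work goes in short steps, Python scripts to look and compute and a shell command to move; the robot and the scene stay as the last step left them, time stands still between calls to the robot, and variables do not carry over. Pictures are saved under pics/ and viewed, at most 10 in all, crops included, and the job is handed in when it is done.

```bash
mkdir -p pics
cat > h.py <<'E'
import numpy as np, cv2
from scipy.spatial.transform import Rotation as R
from bench import ctrl
def cam(n):
    c=ctrl.capture(n); return c
def und(c,uv):
    K=np.array(c["intrinsics"],float);k=c["k1"]
    d=(np.array(uv,float)-K[:2,2])/[K[0,0],K[1,1]]
    s=d.copy()
    for _ in range(30): s=d/(1+k*(s@s))
    return s
def pt(c,uv,z):
    Rm=cv2.Rodrigues(np.array(c["rvec"],float))[0];t=np.array(c["tvec"],float).ravel()
    o=-Rm.T@t; r=Rm.T@np.append(und(c,uv),1)
    return o+r*(z-o[2])/r[2]
def proj(c,P):
    Rm=cv2.Rodrigues(np.array(c["rvec"],float))[0];t=np.array(c["tvec"],float).ravel()
    p=Rm@np.array(P,float)+t; s=p[:2]/p[2]; s=s*(1+c["k1"]*(s@s)); K=np.array(c["intrinsics"])
    return s*[K[0,0],K[1,1]]+K[:2,2]
def go(P,rpy=None):
    "shares to world target from commanded~measured pose"
    s=ctrl.read_state(); Rt=R.from_euler('xyz',s["orientation"])
    d=Rt.inv().apply(np.array(P)-s["tcp_pos"])/200
    w=np.zeros(3) if rpy is None else (Rt.inv()*R.from_euler('xyz',rpy)).as_rotvec()/np.radians(60)
    return np.round(np.r_[d,w],4)
E
python3 - <<'E'
from h import *
import pickle
for n in("scene","top"):
    c=cam(n); pickle.dump(c,open(n+".pkl","wb")); cv2.imwrite(f"pics/{n}0.png",c["img"][:,:,::-1])
    Rm=cv2.Rodrigues(np.array(c["rvec"],float))[0];print(n,-Rm.T@np.array(c["tvec"]).ravel(),c["intrinsics"],c["k1"])
s=ctrl.read_state();print(s,ctrl.pinch_z)
E
```

```text
scene [-21.1007169  393.10017065 986.32571597] [[389.98930271   0.         274.96344911]
 [  0.         389.98930271 213.96686862]
 [  0.           0.           1.        ]] 0.03738131251174811
top [ 447.01858888   18.28209974 1095.27047573] [[401.13474613   0.         284.41756297]
 [  0.         401.13474613 214.00388243]
 [  0.           0.           1.        ]] -0.07822635995691293
{'t': 0.1, 'q': array([-1.28999859e+00,  5.33385513e-02,  1.61419142e+00, -3.16474697e-05,
        1.47600835e+00, -1.19002809e-01]), 'qvel': array([ 0.00017026, -0.00186486, -0.00222407, -0.00026888,  0.00121628,
        0.00052626]), 'effort': array([-6.58426761e-04, -3.94901669e+01, -3.71365392e+01, -1.35717855e-04,
        3.86690328e-03,  1.01670032e-06]), 'tcp_pos': array([ 243.09977848, -575.15234575,  230.13563925]), 'orientation': array([-3.13965701e+00, -1.99716725e-04,  3.99803381e-01]), 'wrist_force': array([0.56378603, 0.33915416, 0.02967556]), 'ft_torque': array([-0.04865764, -0.00395069,  0.0148951 ]), 'grasp_force': 0.0, 'width': 0.9979248862137569} 18.700000000000003
```

View pics/scene0.png

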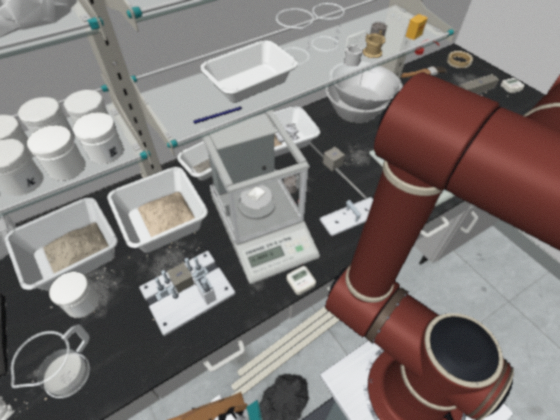

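View pics/top0.png

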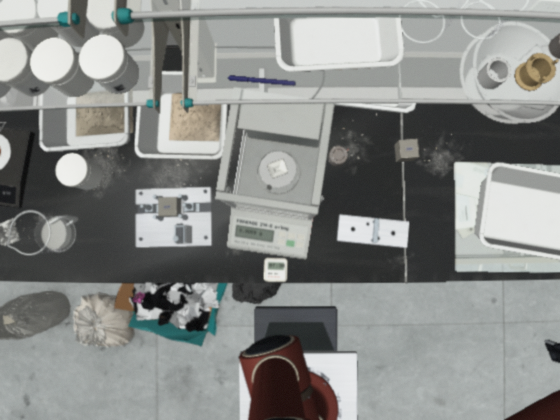

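The scene and top pictures show the template at about (373,231) and the jig at about (173,216) in the top view. The balance stands between them, the timer is at (276,269), the spare cube at (407,149) and the drum at (338,155).

Run:
```python
import cv2,numpy as np,pickle
t=pickle.load(open("top.pkl","rb"))["img"][:,:,::-1]; s=pickle.load(open("scene.pkl","rb"))["img"][:,:,::-1]
r=lambda im,x,y,w,h,f:cv2.resize(im[y:y+h,x:x+w],None,fx=f,fy=f,interpolation=cv2.INTER_CUBIC)
a=r(t,130,180,90,75,4.4);b=r(t,330,205,90,75,4.4)
c=r(s,135,245,110,85,3.6);d=r(s,310,190,110,85,3.6)
H=lambda p,q:np.hstack([p,q])
o=np.zeros((330+306,800,3),np.uint8);o[:330,:396]=a[:330];o[:330,400:796]=b[:330];o[330:,:396]=c;o[330:,400:796]=d
cv2.imwrite("pics/crop0.png",o[:600])
```

```text
(no output)
```

View pics/crop0.png

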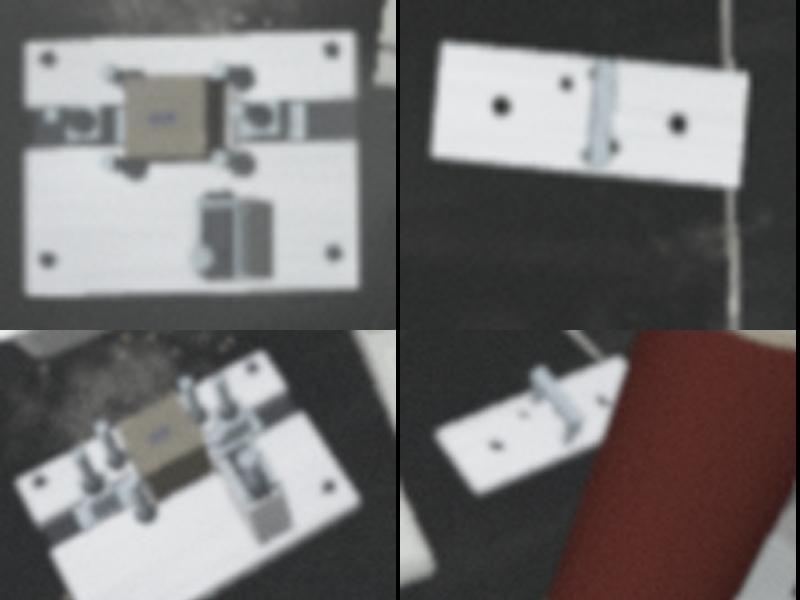

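Run:
```python
from h import *
import pickle
from scipy.optimize import least_squares
t=pickle.load(open("top.pkl","rb"));s=pickle.load(open("scene.pkl","rb"))
def fit(uv,local,z,y0):
    P=np.array([pt(t,u,z)[:2] for u in uv]);L=np.array(local)
    f=lambda p:(np.c_[np.cos(p[2])*L[:,0]-np.sin(p[2])*L[:,1],np.sin(p[2])*L[:,0]+np.cos(p[2])*L[:,1]]+p[:2]-P).ravel()
    r=least_squares(f,[400,y0,0]);print(np.round(r.x,3),np.round(r.fun,1),np.round(P,1).tolist());return r.x
J=np.array([(25,43),(356,33),(358,288),(25,296)])/4.4+[130,180]
j=fit(J,[(55,105),(55,-105),(-105,-105),(-105,105)],14,200)
C=np.array([(125,76),(207,76),(207,160),(125,160)])/4.4+[130,180]
fit(C,[(25,25),(25,-25),(-25,-25),(-25,25)],65,200)
T=np.array([(42,41),(349,72),(340,187),(31,157)])/4.4+[330,205]
m=fit(T,[(35,95),(35,-95),(-35,-95),(-35,95)],8,-200)
h=np.array([(102,106),(278,124)])/4.4+[330,205]; print([pt(t,u,8) for u in h])
np.save("poses.npy",[j,m])
c,sn=np.cos(j[2]),np.sin(j[2])
W=lambda x,y,z:[j[0]+c*x-sn*y,j[1]+sn*x+c*y,z]
for n,cm,o,k,off in(("top",t,(130,180),4.4,0),("scene",s,(135,245),3.6,330)):
    for d in(-13,0,13):
        print(n,d,[np.round((proj(cm,W(0,yy+d,z))-o)*k+[0,off]) for yy in(55,-55) for z in(94,14)])
    print("posts",[np.round((proj(cm,W(a,b,68))-o)*k+[0,off]) for a in(26.5,-26.5) for b in(34,-34)])
```

```text
[5.41601e+02 3.40443e+02 1.90000e-02] [ 0.9  0.1  0.9  0.3 -1.2 -0.5 -0.7  0.2] [[593.7, 446.4], [597.6, 236.2], [439.7, 234.0], [435.4, 443.3]]
[5.41036e+02 3.39418e+02 3.00000e-03] [-0.3 -0.1  0.3 -0.5  0.3  0.  -0.3  0.6] [[566.3, 364.6], [565.8, 315.0], [515.9, 314.3], [516.2, 363.8]]
[ 4.76064e+02 -2.04954e+02 -1.07000e-01] [-1.  -0.5 -0.6  0.7  0.7  0.7  0.8 -0.9] [[522.0, -113.7], [501.3, -303.8], [430.4, -296.4], [450.6, -105.9]]
[array([ 481.55681443, -150.10529939,    8.        ]), array([ 469.56504889, -258.76483115,    8.        ])]
top -13 [array([ 78., 115.]), array([123., 126.]), array([265., 109.]), array([297., 121.])]
top 0 [array([ 56., 115.]), array([103., 127.]), array([243., 110.]), array([277., 122.])]
top 13 [array([ 34., 116.]), array([ 82., 127.]), array([221., 111.]), array([256., 122.])]
posts [array([106.,  74.]), array([219.,  70.]), array([106., 163.]), array([220., 160.])]
scene -13 [array([ 94., 443.]), array([119., 494.]), array([234., 369.]), array([249., 423.])]
scene 0 [array([ 77., 453.]), array([102., 503.]), array([218., 378.]), array([234., 431.])]
scene 13 [array([ 59., 462.]), array([ 86., 512.]), array([202., 386.]), array([219., 439.])]
posts [array([ 98., 428.]), array([182., 384.]), array([128., 483.]), array([214., 436.])]
```

Run:
```python
import cv2,numpy as np,pickle
t=pickle.load(open("top.pkl","rb"))["img"][:,:,::-1]; s=pickle.load(open("scene.pkl","rb"))["img"][:,:,::-1]
r=lambda im,x,y,w,h,f:cv2.resize(im[y:y+h,x:x+w],None,fx=f,fy=f,interpolation=cv2.INTER_CUBIC)
a=r(t,132,195,80,25,10);b=r(s,135,250,80,35,10)
cv2.imwrite("pics/crop1.png",np.vstack([a,b]))
```

```text
(no output)
```

View pics/crop1.png

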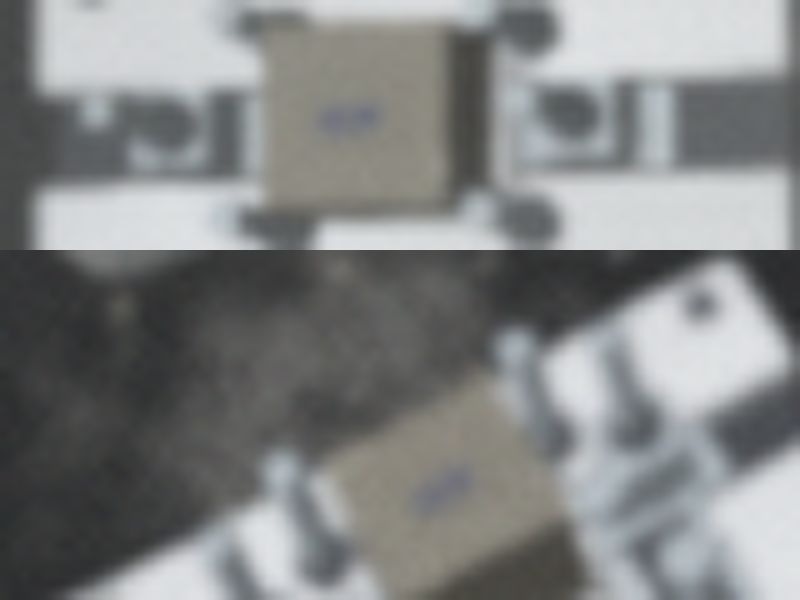

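The enlarged crops show the left pin tip at (95,108) and the right one at about (520,95) in the top part. In the scene part they are at (222,540) and (612,343).

Run:
```python
from h import *
import pickle
t=pickle.load(open("top.pkl","rb"));s=pickle.load(open("scene.pkl","rb"))
for c,u,o in((t,[(95,108),(520,95)],(132,195)),(s,[(222,290),(612,93)],(135,250))):
    P=[pt(c,np.array(x)/10-.45+o,93) for x in u];print(np.round(P,1),np.round(np.mean(P,0),1),np.linalg.norm(P[0]-P[1]),np.arctan2(-(P[0]-P[1])[0],(P[0]-P[1])[1]))
# post tops top view
P=[pt(t,np.array(x)/10-.45+[132,195],68) for x in((225,20),(478,10),(225,215),(478,207))];print(np.round(P,1),np.mean(P,0))
# handle bar top z=47, crop
P=[pt(t,np.array(x)/4.4+[330,205],47) for x in((206,62),(196,163))];print(np.round(P,1),np.mean(P,0))
```

```text
[[542.8 400.1  93. ]
 [545.1 289.9  93. ]] [544. 345.  93.] 110.20200559326946 0.021056069206792347
[[541.9 394.   93. ]
 [541.4 285.5  93. ]] [541.6 339.7  93. ] 108.47609129570188 -0.0046490183986165855
[[568.  375.3  68. ]
 [569.9 308.1  68. ]
 [516.9 374.4  68. ]
 [518.5 307.4  68. ]] [543.31694446 341.2873117   68.        ]
[[ 506.  -206.6   47. ]
 [ 446.1 -199.4   47. ]] [ 476.03333243 -202.98233131   47.        ]
```

Run:
```python
from h import *
print(go([476,-204,150],[np.pi,0,-.108]))
```

```text
[ 1.7949e+00 -1.2554e+00  4.0350e-01 -1.9000e-03  3.0000e-04  4.8490e-01]
```

```bash
python3 -m creep '0.2 -0.15 0 0 0 0.1 1;0.4 -0.3 0.05 0 0 0.25 1;0.6 -0.45 0.1 0 0 0.4 1;0.8 -0.6 0.15 0 0 0.485 1;0.95 -0.7 0.2 0 0 0.485 1'
python3 - <<'E'
from h import *
print(go([476,-204,150],[np.pi,0,-.108]))
E
```

```text
t: 0.72
tcp_pos: [364.3, -370.7, 190.4]
orientation: [-3.141, 0.0, -0.108]
wrist_force: [0.1, -0.4, 0.2]
width: 1.004
grasp_force: 0.0
[ 4.656e-01 -8.888e-01  2.026e-01 -6.000e-04  4.000e-04  2.000e-04]
```

```bash
python3 -m creep '0.12 -0.23 0.05 0 0 0 1;0.25 -0.46 0.1 0 0 0 1;0.36 -0.7 0.15 0 0 0 1;0.465 -0.889 0.2 0 0 0 1;0.465 -0.889 0.2 0 0 0 1'
python3 - <<'E'
from h import *
c=cam("top"); cv2.imwrite("pics/a.png",cv2.resize(c["img"][180:280,320:420,::-1],None,fx=6,fy=6,interpolation=2))
print(go([476,-204,22],[np.pi,0,-.108]))
E
```

```text
t: 1.35
tcp_pos: [475.5, -203.4, 149.7]
orientation: [-3.14, 0.003, -0.104]
wrist_force: [0.1, -0.8, -0.2]
width: 0.993
grasp_force: 0.0
[ 4.300e-03 -4.800e-03  6.421e-01 -4.000e-04  1.700e-03  2.400e-03]
```

```bash
python3 -m creep '0 -0.003 0.2 0 0 0 1;0 -0.003 0.4 0 0 0 1;0 -0.003 0.52 0 0 0 1;0 -0.003 0.6 0 0 0 1;0 -0.003 0.64 0 0 0 1'; python3 -m creep '0 0 0 0 0 0 0;0 0 0 0 0 0 0;0 0 0 0 0 0 0;0 0 0 0 0 0 0;0 0 0 0 0 0 0' 60
```

```text
t: 2.02
tcp_pos: [475.2, -206.2, 22.9]
orientation: [-3.142, 0.0, -0.109]
wrist_force: [1.1, 0.4, 0.3]
width: 0.999
grasp_force: 0.0
t: 2.65
tcp_pos: [476.0, -205.6, 24.1]
orientation: [3.141, -0.001, -0.108]
wrist_force: [-0.2, 0.6, 3.3]
width: 0.128
grasp_force: 60.2
```

```bash
python3 -m creep '0 0 -0.1 0 0 0 0;0 0 -0.3 0 0 0 0;0 0 -0.5 0 0 0 0;0 0 -0.7 0 0 0 0;0 0 -0.75 0 0 0 0' 60
python3 - <<'E'
from h import *
c=cam("top")
for u,z in (((228,249),80),((305,259),80),((232,205),80),((315,213),80),((220,195),302),((318,212),302),((265,281),20),((287,281),20)): print(u,z,np.round(pt(c,u,z)))
cv2.imwrite("pics/b.png",cv2.resize(c["img"][100:300,200:430,::-1],None,fx=3,fy=3,interpolation=2))
print(ctrl.read_state()["wrist_force"],ctrl.read_state()["ft_torque"])
print(go([380,-205,190],[np.pi,0,0.017]))
E
```

```text
t: 3.28
tcp_pos: [476.6, -206.1, 175.7]
orientation: [3.14, -0.004, -0.108]
wrist_force: [-0.9, -0.3, -3.0]
width: 0.129
grasp_force: 59.3
(228, 249) 80 [431. 178.  80.]
(305, 259) 80 [405. -16.  80.]
(232, 205) 80 [543. 168.  80.]
(315, 213) 80 [521. -43.  80.]
(220, 195) 302 [542. 160. 302.]
(318, 212) 302 [507. -35. 302.]
(265, 281) 20 [345.  89.  20.]
(287, 281) 20 [344.  30.  20.]
[-0.01039891 -0.92715087 -1.78591218] [-0.03313958  0.05544202  0.02153532]
[-0.4791  0.0473 -0.0749  0.0016 -0.0028 -0.1194]
```

View pics/b.png

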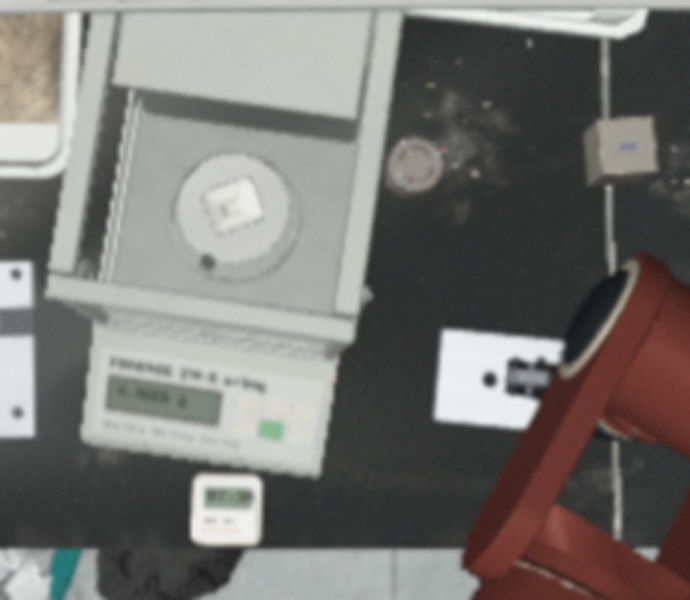

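The picture shows the template held at about (500,380), the balance front glass around row 330 (x ≥ 507 mm) and the timer at (227,510). The path in front, at x ≈ 390 and z ≈ 190, is clear.

```bash
python3 -m creep '-0.1 0.01 -0.02 0 0 -0.03 0;-0.22 0.02 -0.04 0 0 -0.06 0;-0.35 0.04 -0.06 0.001 -0.001 -0.1 0;-0.43 0.047 -0.075 0.0015 -0.0025 -0.119 0;-0.43 0.047 -0.075 0.0015 -0.0025 -0.119 0'; python3 -m creep '0 -0.2 0 0 0 0 0;0 -0.4 0 0 0 0 0;0 -0.6 0 0 0 0 0;0 -0.8 0 0 0 0 0;0 -1 0 0 0 0 0';python3 -m creep '0 -0.2 0 0 0 0 0;0 -0.4 0 0 0 0 0;0 -0.6 0 0 0 0 0;0 -0.8 0 0 0 0 0;0 -1 0 0 0 0 0'
python3 - <<'E'
from h import *
print(go([400,341,180],[np.pi,0,0.017]), go([542,341,150],[np.pi,0,0.017]))
E
```

```text
t: 3.95
tcp_pos: [387.6, -204.9, 185.8]
orientation: [-3.138, 0.005, 0.015]
wrist_force: [0.6, 0.1, -3.8]
width: 0.13
grasp_force: 59.3
t: 4.58
tcp_pos: [385.3, -3.9, 187.0]
orientation: [-3.139, 0.004, 0.016]
wrist_force: [1.4, -0.2, -3.0]
width: 0.123
grasp_force: 59.4
t: 5.2
tcp_pos: [381.8, 196.1, 187.3]
orientation: [-3.14, 0.005, 0.017]
wrist_force: [0.3, -0.0, -2.5]
width: 0.124
grasp_force: 59.4
[ 1.032e-01 -7.228e-01  3.690e-02 -1.200e-03  4.300e-03 -2.000e-04] [ 8.138e-01 -7.107e-01  1.837e-01 -1.200e-03  4.300e-03 -2.000e-04]
```

```bash
python3 -m creep '0.03 -0.2 0 0 0.001 0 0;0.05 -0.4 0 0 0.002 0 0;0.1 -0.55 0 0 0.003 0 0;0.15 -0.71 0 0 0.003 0 0;0.25 -0.715 0 -0.001 0.004 0 0'; python3 -m creep '0.15 0 0 0 0 0 0;0.3 0 0 0 0 0 0;0.45 0 0 0 0 0 0;0.55 0 0 0 0 0 0;0.55 0 0 0 0 0 0'
python3 - <<'E'
from h import *
print(go([542.3,342,126],[np.pi,0,0.017]))
for n in("top","scene"):
    c=cam(n);
    cv2.imwrite(f"pics/c_{n}.png",cv2.resize(c["img"][180:260,110:230,::-1] if n=="top" else c["img"][200:340,110:260,::-1],None,fx=4,fy=4,interpolation=2))
E
```

```text
t: 5.82
tcp_pos: [429.2, 340.4, 186.7]
orientation: [3.141, 0.001, 0.02]
wrist_force: [0.2, -0.3, -2.8]
width: 0.125
grasp_force: 59.6
t: 6.45
tcp_pos: [540.4, 340.0, 186.6]
orientation: [3.141, 0.001, 0.015]
wrist_force: [-0.7, 0.2, -3.0]
width: 0.127
grasp_force: 59.6
[ 0.01   -0.0097  0.3032  0.0004  0.0013 -0.0014]
```

```bash
python3 - <<'E'
import cv2,numpy as np
a=cv2.imread("pics/c_top.png");b=cv2.imread("pics/c_scene.png");b=cv2.resize(b,(300,280))
o=np.zeros((600,800,3),np.uint8);o[:320,:480]=a;o[320:,:300]=b;cv2.imwrite("pics/c.png",o)
E
python3 -m creep '0.005 -0.005 0.1 0 0 0 0;0.01 -0.01 0.2 0 0.001 0 0;0.01 -0.01 0.27 0 0.001 0 0;0.01 -0.01 0.3 0 0.001 -0.001 0;0.01 -0.01 0.3 0 0.001 -0.001 0'
python3 - <<'E'
from h import *
c=cam("top");cv2.imwrite("pics/d.png",cv2.resize(c["img"][170:250,120:220,::-1],None,fx=7,fy=7,interpolation=2))
print(ctrl.read_state()["tcp_pos"],ctrl.read_state()["orientation"])
E
```

```text
t: 7.18
tcp_pos: [541.8, 342.0, 128.7]
orientation: [-3.141, -0.002, 0.018]
wrist_force: [0.4, 0.9, -3.2]
width: 0.127
grasp_force: 59.5
[542.26125745 342.20440686 129.57593274] [-3.14069313 -0.00320626  0.01750545]
```

View pics/d.png

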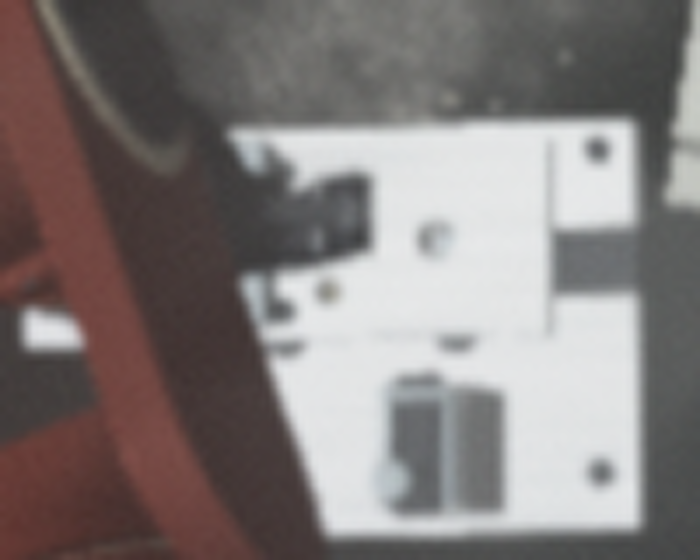

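The template hangs over the jig. Its right hole is at about (437,240), with the bright pin tip visible inside it.

Run:
```python
from h import *
import pickle
c=pickle.load(open("top.pkl","rb"))
f=lambda x:(np.array(x)+.5)/7-.5+[120,170]
print(pt(c,f((437,240)),113.5),"tip in hole",pt(c,f((442,236)),94),"edge end",[pt(c,f(u),113.5) for u in((549,140),(549,335))])
s=ctrl.read_state();y=s["orientation"][2];print(s["tcp_pos"]+55*np.array([np.sin(y),-np.cos(y),0]))
```

```text
[543.63320759 288.29303397 113.5       ] tip in hole [546.98863599 291.83974228  94.        ] edge end [array([578.91459579, 248.48174495, 113.5       ]), array([509.60000895, 247.80005192, 113.5       ])]
[543.22400799 287.21283377 129.57593274]
```

```bash
python3 -m creep '0 0 0.03 0 0.002 0 0;0 0 0.05 0 0.003 0 0;0 0 0.06 0 0.003 0 0;0 0 0.065 0 0.003 0 0;0 0 0.065 0 0.003 0 0'; python3 -m creep '0 0 0.005 0 0 0 0;0 0 0.01 0 0 0 0;0 0 0.01 0 0 0 0'
```

```text
t: 7.85
tcp_pos: [542.1, 342.1, 116.3]
orientation: [-3.141, -0.006, 0.018]
wrist_force: [0.4, 0.3, -3.6]
width: 0.128
grasp_force: 59.6
t: 8.22
tcp_pos: [542.0, 342.1, 114.2]
orientation: [-3.141, -0.006, 0.018]
wrist_force: [-0.5, 0.3, -2.9]
width: 0.125
grasp_force: 59.6
```

```bash
python3 -m creep '0 0 0 0 -0.003 0 0;0 0 0.01 0 -0.005 0 0;0 0 0.015 0 -0.005 0 0;0 0 0.015 0 -0.005 0 0'
python3 - <<'E'
from h import *
s=ctrl.read_state();print(s["wrist_force"],s["ft_torque"],s["tcp_pos"])
E
```

```text
t: 8.72
tcp_pos: [542.0, 342.1, 111.1]
orientation: [-3.141, -0.0, 0.018]
wrist_force: [0.7, -0.5, -3.5]
width: 0.125
grasp_force: 59.6
[ 0.70309567 -0.48225965 -3.50344061] [-0.00342333  0.05998558  0.05070506] [541.99624948 342.06122864 111.06574349]
```

```bash
python3 -m creep '0 0 0.01 0 0 0 0;0 0 0.02 0 0 0 0;0 0 0.03 0 0 0 0;0 0 0.03 0 0 0 0'; python3 -m creep '0 0 0.01 0 0 0 0;0 0 0.02 0 0 0 0;0 0 0.03 0 0 0 0;0 0 0.03 0 0 0 0'
```

```text
t: 9.22
tcp_pos: [541.9, 342.1, 104.9]
orientation: [-3.141, -0.0, 0.018]
wrist_force: [-0.3, 0.1, -2.0]
width: 0.124
grasp_force: 59.6
t: 9.72
tcp_pos: [541.9, 342.1, 99.0]
orientation: [-3.141, -0.0, 0.018]
wrist_force: [-0.1, -0.8, -3.3]
width: 0.125
grasp_force: 59.6
```

```bash
python3 -m creep '0 0 0.01 0 0 0 0;0 0 0.02 0 0 0 0;0 0 0.025 0 0 0 0;0 0 0.025 0 0 0 0'; python3 -m creep '0 0 0.005 0 0 0 0;0 0 0.0075 0 0 0 0;0 0 0.0075 0 0 0 0'
```

```text
t: 10.22
tcp_pos: [542.0, 342.1, 94.1]
orientation: [-3.141, -0.0, 0.018]
wrist_force: [0.5, -0.2, -3.4]
width: 0.124
grasp_force: 59.6
t: 10.6
tcp_pos: [542.1, 342.1, 92.8]
orientation: [-3.141, -0.001, 0.018]
wrist_force: [-0.4, -0.2, -2.9]
width: 0.126
grasp_force: 59.6
```

```bash
python3 -m creep '0 0 0.004 0 0 0 0;0 0 0.005 0 0 0 0;0 0 0.005 0 0 0 0'; python3 -m creep '0 0 0.003 0 0 0 0;0 0 0.005 0 0 0 0;0 0 0.005 0 0 0 0'
```

```text
t: 10.98
tcp_pos: [542.2, 342.2, 92.1]
orientation: [-3.141, -0.001, 0.018]
wrist_force: [-1.2, 0.1, -2.1]
width: 0.127
grasp_force: 59.8
t: 11.35
tcp_pos: [542.3, 342.2, 92.1]
orientation: [-3.141, -0.001, 0.018]
wrist_force: [-4.8, -1.8, 5.3]
width: 0.125
grasp_force: 60.8
```

Contact is at TCP z 92.1, which puts the underside at about 68 mm, so the template is home on the posts. I'll unload it and open only part way, since the pins stand beside the fingers.

```bash
python3 -m creep '0 0 -0.004 0 0 0 0;0 0 -0.004 0 0 0 0.1'; python3 -m creep '0 0 0 0 0 0 0.2;0 0 0 0 0 0 0.3;0 0 0 0 0 0 0.3;0 0 0 0 0 0 0.3'
```

```text
t: 11.6
tcp_pos: [542.2, 342.2, 92.1]
orientation: [-3.141, -0.001, 0.018]
wrist_force: [-3.0, -1.0, 3.9]
width: 0.124
grasp_force: 60.5
t: 12.1
tcp_pos: [542.2, 342.1, 91.5]
orientation: [-3.141, -0.001, 0.018]
wrist_force: [0.8, -0.9, -0.1]
width: 0.3
grasp_force: 0.0
```

```bash
python3 -m creep '0 0 -0.1 0 0 0 0.3;0 0 -0.3 0 0 0 0.3;0 0 -0.5 0 0 0 0.3;-0.25 0 -0.7 0 0 0 0;-0.5 0 -0.7 0 0 0 0'; python3 -m creep '-0.2 0 0 0 0 0 0;-0.4 0 0 0 0 0 0;-0.4 0 0 0 0 0 0' ;python3 - <<'E'
from h import *
c=cam("top");d=cam("scene")
a=cv2.resize(c["img"][185:245,125:215,::-1],None,fx=4.4,fy=4.4,interpolation=2);b=cv2.resize(d["img"][240:325,130:240,::-1],None,fx=3.6,fy=3.6,interpolation=2)
o=np.zeros((320,800,3),np.uint8);o[:264,:396]=a;o[:306,400:796]=b
cv2.imwrite("pics/e.png",cv2.resize(o,None,fx=1,fy=1))
f=lambda x:(np.array(x)+.5)/7-.5+[120,170]
print(pt(c,f((396,482)),122))
E
```

```text
t: 12.72
tcp_pos: [443.5, 341.5, 238.3]
orientation: [-3.136, -0.01, 0.017]
wrist_force: [-0.2, -0.5, 0.3]
width: 0.004
grasp_force: 0.0
t: 13.1
tcp_pos: [360.6, 339.2, 233.2]
orientation: [-3.139, -0.003, 0.02]
wrist_force: [0.1, 0.4, -0.7]
width: -0.001
grasp_force: 0.0
[457.9279568  299.57176684 122.        ]
```

View pics/e.png

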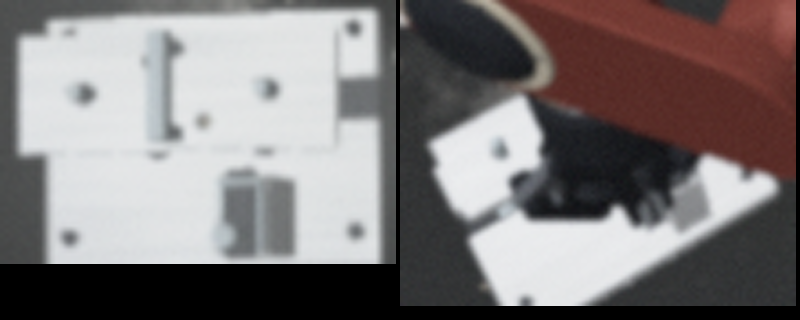

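Both pins show through the template's holes at (80,92) and (266,88) in the left part, and the knob is at (225,237). I'll push the bolt from behind with shut fingers.

Run:
```python
from h import *
print(go([415,300.3,102],[np.pi,0,0.017]))
```

```text
[ 0.2567  0.2005  0.6557 -0.0019 -0.003   0.001 ]
```

```bash
python3 -m creep '0.13 0.1 0.1 0 0 0 0;0.255 0.2 0.25 -0.002 -0.003 0 0;0.255 0.2 0.45 -0.002 -0.003 0 0;0.255 0.2 0.6 -0.002 -0.003 0 0;0.255 0.2 0.655 -0.002 -0.003 0 0'; python3 -m creep '0.05 0 0 0 0 0 0;0.09 0 0 0 0 0 0;0.11 0 0 0 0 0 0;0.125 0 0 0 0 0 0;0.14 0 0 0 0 0 0'
```

```text
t: 13.82
tcp_pos: [413.9, 299.0, 98.6]
orientation: [3.139, 0.005, 0.016]
wrist_force: [0.5, -0.9, 1.1]
width: -0.002
grasp_force: 0.0
t: 14.45
tcp_pos: [441.7, 300.5, 100.8]
orientation: [3.14, 0.003, 0.018]
wrist_force: [-3.0, 0.1, 2.4]
width: -0.005
grasp_force: 1.4
```

Contact came at x ≈ 441, as predicted. Now push 22 mm to the stop, gently.

```bash
python3 -m creep '0.025 0 0 0 0 0 0;0.05 0 0 0 0 0 0;0.075 0 0 0 0 0 0;0.095 0 0 0 0 0 0;0.095 0 0 0 0 0 0'; python3 -m creep '0.008 0 0 0 0 0 0;0.015 0 0 0 0 0 0;0.015 0 0 0 0 0 0'
```

```text
t: 15.08
tcp_pos: [461.5, 300.7, 100.3]
orientation: [3.14, 0.001, 0.017]
wrist_force: [0.4, 0.6, 0.8]
width: 0.001
grasp_force: 0.1
t: 15.45
tcp_pos: [462.6, 300.6, 100.1]
orientation: [3.14, 0.006, 0.018]
wrist_force: [-6.5, -0.4, 3.9]
width: -0.003
grasp_force: 3.2
```

```bash
python3 -m creep '0.005 0 0 0 0 0 0;0.01 0 0 0 0 0 0;0.01 0 0 0 0 0 0'; python3 -m creep '-0.1 0 0 0 0 0 0;-0.25 0 0 0 0 0 0;-0.4 0 0 0 0 0 0;-0.45 0 -0.3 0 0 0 0;-0.45 0 -0.5 0 0 0 0'; python3 -m creep '0 0.3 0 0 0 0 0;0 0.5 0 0 0 0 0;0 0.5 0 0 0 0 0'
python3 - <<'E'
from h import *
c=cam("top");d=cam("scene")
a=cv2.resize(c["img"][185:245,125:215,::-1],None,fx=4.4,fy=4.4,interpolation=2);b=cv2.resize(d["img"][240:325,130:240,::-1],None,fx=3.6,fy=3.6,interpolation=2)
o=np.zeros((320,800,3),np.uint8);o[:264,:396]=a;o[:306,400:796]=b
cv2.imwrite("pics/f.png",o)
E
```

```text
t: 15.82
tcp_pos: [462.9, 300.7, 100.0]
orientation: [3.139, 0.01, 0.018]
wrist_force: [-13.1, -0.9, 8.3]
width: 0.001
grasp_force: 6.5
t: 16.45
tcp_pos: [376.0, 299.4, 202.4]
orientation: [3.141, -0.0, 0.018]
wrist_force: [1.4, -0.1, 0.4]
width: 0.0
grasp_force: 0.0
t: 16.82
tcp_pos: [378.5, 197.6, 200.9]
orientation: [3.14, 0.0, 0.014]
wrist_force: [0.2, 0.5, -0.6]
width: 0.001
grasp_force: 0.0
```

View pics/f.png

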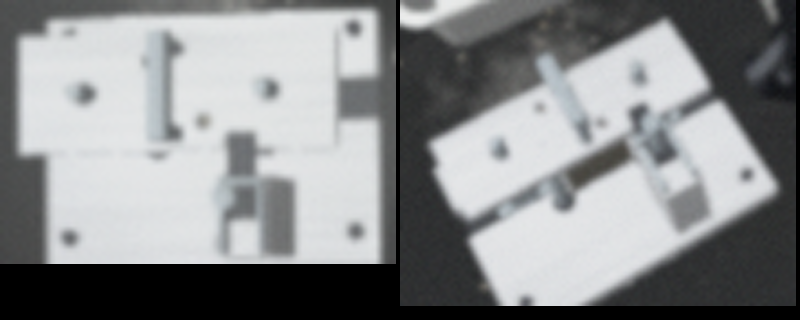

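The bolt nose lies over the template's edge at about (241,140), both pins are through at (80,92) and (266,88), and the arm is clear.

```bash
python3 -c "
from bench import ctrl
print(ctrl.hand_in())"
```

```text
the job is handed in; nothing more can be done
None
```

The template is home on the four rest posts with both pins through its end holes, the bolt is pushed to its end stop over the edge, the bystanders were not touched, and the job is handed in at about 17 s; the hand-in returned no verdict.

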